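# Split four turned knobs into two equal lots on a bench balance

### The arm

A 6-joint arm with a two-finger parallel gripper is mounted at the origin on the work surface. World frame = base frame: x ahead of the robot, y to its left, z up, the work surface at z = 0. Lengths are in m, angles in rad, forces in N, time in s.
With the tool pointing down it reaches from about 0.425 to 0.95 m from the base axis. Payload 3.5 kg.
Tool frame: the origin (TCP) lies midway between the tips of the shut fingers; the grasp point (between the pads) lies 19 mm behind it; z points along the fingers, y is the line along which they close (so a half turn about z gives the same grasp; the last joint's range is limited). The gripper opens to 85 mm and grips with 20 to 120 N. Pads are 22 mm wide; open, the fingers measure 114 mm over their backs; the gripper's body (76 mm by 85 mm) begins 54 mm behind the grasp point. The pads swing forward as they close: fully open they stand 13 mm farther back than shut.
Start: joints at [-1.461, 0.286, 1.577, -0, 1.279, -0.15], TCP at [0.173, -0.652, 0.231] pointing down, gripper open.
Joint ranges: [-2.77, 2.77], [-0.9, 2.22], [0.21, 2.48], [-1.53, 4.67], [0.24, 2.81], [-2.84, 2.84]. Speed limits (rad/s): [2.79, 2.79, 3.14, 3.14, 3.14, 3.14].

### API

Orientations are given as a rotation vector (axis times angle).
In Python, from workcell import manip gives the robot as it stands.
- The arm moves only by the shell command python3 -m inch 'ROWS' [FORCE]. ROWS is JSON, one flat list of numbers, 7 for each row, row after row: the shift along the tool's x, y, z in cm, then the turn, a rotation vector about the tool's x, y, z in rad, then the finger opening in cm, from 0 to 8.54. A call has 1 to 12 rows; each row shifts and turns the commanded pose from where the row before left it, along the tool's axes as they then stand; what a row does not reach is not made up. A row lasts 1/8 s, in which the tool goes at most 62.5 mm and 10.7 degrees, less where a joint would pass 70% of its speed; a pose out of reach is approached as far as the arm can. A call is refused whole if a number of a shift passes 6.25 or a number of a turn 0.188, either way. A call with a gripper value outside its range is refused whole. The fingers move at their own pace and stop on an object; FORCE is the grip in N (left out, the last holds). Time passes only in rows, so rows that do not move let the fingers close. It gives the time, the measured TCP pose, the force, the opening and the grip force at its end, in the units of the state.
- manip.get_state(): the state, without advancing time (a new reading comes with each control period).
- manip.grab_frame(name): name is "scene" or "side" or "wrist"; returns the picture (384x512x3 uint8, blue, green, red); there is no depth.
- manip.get_calibration(name): a dict with "intrinsics" (3x3 intrinsics, pixels), "k1" (the pictures are not rectified: a ray, as slopes to the right and down, at radius r is drawn at 1 + k1 r^2 times it, then the intrinsics apply), "pose" (4x4, takes a point from camera to world coordinates). Camera axes: x right, y down, z forward; pixel columns grow to the right and rows downward; lengths in m; the calibration is good to about 2 mm. A picture is of the moment at which its call begins: read the wrist's pose just before it. get_calibration takes no time and is no camera call; for the wrist camera it gives the pose at the moment of the call.
- manip.job_done(): hands the job in; it is judged then, once.
Trained networks look in the newest picture that a camera, given by its name, has taken for a name from the list of things; names that differ only in an ending like _2 or _b are one class to them, and where a whole thing is asked for, a point or a joint stands for the part that bears it (a point fixed in the world has none). Each returns a list of dicts, best first, with "p" (0 to 1); they miss things now and then, are a little off and sometimes report something else, mostly with a low value. They report only what shows in the picture. A call takes as long as a camera call. They do not tell look-alikes from the thing itself.
- manip.silhouettes(name, camera): "region" (384x512 bool, what is visible of it) and "box" ([left, top, right, bottom] in pixels, round what is visible of it).
The state is a dict: "time": time; "q": joint angles; "dq": joint speeds; "joint_efforts": joint torques, N m; "ee_pos": TCP position; "tool_rot": TCP orientation; "contact_force": force on the tool from outside, world axes, zero at the start; "moment": the same for the moment, N m; "finger_gap": opening from 0.0 (shut) to 1.0 (fully open); "grasp_force": force on a finger pad.
Only numpy, scipy, OpenCV 4.12 (cv2) and the standard library are available. Lean on these libraries where they do the work, as an engineer would, in place of code of your own. Each camera call takes 0.05 s, during which the arm holds its last target. There are 200 camera calls.

### The job

Three turned wooden knobs are plugged into one pan of the bench balance and one into the other: move the right knob across so that the four make two lots of equal weight and the balance sits level on its own. Push the moved knob straight down into a free socket, firmly but gently (the pans are sprung; keep it under 20 N), until its shoulder sits flat on the pan. All four knobs must end up fully home in the pans, and the mallet, gouge and cup stay where they are.

Things in the scene. Friction and masses are not known exactly. Their poses are not given: they have to be found in the camera images.
- knob_1: the smallest of four turned wooden knobs of one height, told apart by body diameter: a round body 36 mm across and 30 mm high, a straight upright grip stem on its top (26 mm diameter, from 30 to 62 mm above the shoulder) and a tenon below (20 mm diameter, 30 mm long, its foot tapered over 5 mm to 13.6 mm). Weighs 40 g to within about 3 per cent. Origin: on its axis at the shoulder, the flat underside of the body; z along the stem.
- knob_2: the second smallest of four turned wooden knobs of one height, told apart by body diameter: a round body 48 mm across and 30 mm high, a straight upright grip stem on its top (26 mm diameter, from 30 to 62 mm above the shoulder) and a tenon below (20 mm diameter, 30 mm long, its foot tapered over 5 mm to 13.6 mm). Weighs 60 g to within about 3 per cent. Origin: on its axis at the shoulder, the flat underside of the body; z along the stem.
- knob_3: the second largest of four turned wooden knobs of one height, told apart by body diameter: a round body 58 mm across and 30 mm high, a straight upright grip stem on its top (26 mm diameter, from 30 to 62 mm above the shoulder) and a tenon below (20 mm diameter, 30 mm long, its foot tapered over 5 mm to 13.6 mm). Weighs 80 g to within about 3 per cent. Origin: on its axis at the shoulder, the flat underside of the body; z along the stem.
- knob_4: the largest of four turned wooden knobs of one height, told apart by body diameter: a round body 66 mm across and 30 mm high, a straight upright grip stem on its top (26 mm diameter, from 30 to 62 mm above the shoulder) and a tenon below (20 mm diameter, 30 mm long, its foot tapered over 5 mm to 13.6 mm). Weighs 100 g to within about 3 per cent. Origin: on its axis at the shoulder, the flat underside of the body; z along the stem.
- balance: bench balance with two level pans, fixed to the bench in any direction. Origin: centre of the base's underside; z up, y along the beam. The grey base is 150 x 300 x 18 mm. Pan a is 105 mm from the centre towards +y, pan b 105 mm towards -y.
- pan_a: pan a: plywood board 220 mm long (its x) by 78 mm (its y) and 36 mm thick with three sockets in a row along x. Origin: centre of its top face, about 145 mm above the bench when level. It stays level and moves up and down with the beam, which has stops either way, and stands on stiff springs besides; so it sinks away under a push and rises under a pull.
- carrier_a: steel post under pan a, at that end of the beam. Origin: its pivot on the beam; z up. Pan a's top face is 82 to 84 mm above it when nothing presses on the pan; a push brings it closer.
- pan_a_hole0 (a point): centre of the mouth, at the pan's top face, of the -x end socket of pan a: a 21.5 mm square hole through the board, 70 mm from the next. A spring catch in its wall grips the tenon: pushing a knob in or pulling it out takes a few newtons (up to about 10 N, most where the tenon passes the catch, 10 to 18 mm below the mouth), and its own weight does not seat it. A push of about 14 N seats it surely; more than 20 N on a pan is too much.
- pan_a_hole1 (a point): centre of the mouth, at the pan's top face, of the middle socket of pan a: a 21.5 mm square hole through the board, 70 mm from the next. A spring catch in its wall grips the tenon: pushing a knob in or pulling it out takes a few newtons (up to about 10 N, most where the tenon passes the catch, 10 to 18 mm below the mouth), and its own weight does not seat it. A push of about 14 N seats it surely; more than 20 N on a pan is too much.
- pan_a_hole2 (a point): centre of the mouth, at the pan's top face, of the +x end socket of pan a: a 21.5 mm square hole through the board, 70 mm from the next. A spring catch in its wall grips the tenon: pushing a knob in or pulling it out takes a few newtons (up to about 10 N, most where the tenon passes the catch, 10 to 18 mm below the mouth), and its own weight does not seat it. A push of about 14 N seats it surely; more than 20 N on a pan is too much.
- pan_b: pan b: plywood board 220 mm long (its x) by 78 mm (its y) and 36 mm thick with three sockets in a row along x. Origin: centre of its top face, about 145 mm above the bench when level. It stays level and moves up and down with the beam, which has stops either way, and stands on stiff springs besides; so it sinks away under a push and rises under a pull.
- carrier_b: steel post under pan b, at that end of the beam. Origin: its pivot on the beam; z up. Pan b's top face is 82 to 84 mm above it when nothing presses on the pan; a push brings it closer.
- pan_b_hole0 (a point): centre of the mouth, at the pan's top face, of the -x end socket of pan b: a 21.5 mm square hole through the board, 70 mm from the next. A spring catch in its wall grips the tenon: pushing a knob in or pulling it out takes a few newtons (up to about 10 N, most where the tenon passes the catch, 10 to 18 mm below the mouth), and its own weight does not seat it. A push of about 14 N seats it surely; more than 20 N on a pan is too much.
- pan_b_hole1 (a point): centre of the mouth, at the pan's top face, of the middle socket of pan b: a 21.5 mm square hole through the board, 70 mm from the next. A spring catch in its wall grips the tenon: pushing a knob in or pulling it out takes a few newtons (up to about 10 N, most where the tenon passes the catch, 10 to 18 mm below the mouth), and its own weight does not seat it. A push of about 14 N seats it surely; more than 20 N on a pan is too much.
- pan_b_hole2 (a point): centre of the mouth, at the pan's top face, of the +x end socket of pan b: a 21.5 mm square hole through the board, 70 mm from the next. A spring catch in its wall grips the tenon: pushing a knob in or pulling it out takes a few newtons (up to about 10 N, most where the tenon passes the catch, 10 to 18 mm below the mouth), and its own weight does not seat it. A push of about 14 N seats it surely; more than 20 N on a pan is too much.
- beam (a joint): tilt of the balance beam in rad: 0 is level, positive when pan a is high and pan b low. 10 g too much on one side tilts it about 0.017.
- mallet: Bystander: a turned wooden mallet standing on its head, 88 mm across and 205 mm high; origin at the centre of its underside.
- gouge: Bystander: a turning gouge, 285 mm long, lying on the bench, its 26 mm thick wooden handle to -x; origin at its underside.
- cup: Bystander: a white cup, 80 mm across and 90 mm high; origin at the centre of its underside.
Things that resemble listed ones, but are neither listed nor needed, are in the scene too. What is shaped like the knob_1 but blue or yellow is not meant.

How it is judged:
By the outcome, as a careful person would: the job done as asked, in the order asked, and still so for the second after the job is handed in, with the robot touching nothing.
It also fails if it takes over 45 s, if anything falls off the work surface, if the arm or the gripper's body presses on something with over 40 N, if the wrist force passes 120 N, or if a joint passes its speed limit or range.

## Working session

There is one attempt and no reset: what is moved stays moved. The work goes in short steps, Python scripts to look and compute and a shell command to move; the robot and the scene stay as the last step left them, time stands still between calls to the robot, and variables do not carry over. Pictures are saved under pics/ and viewed, at most 10 in all, crops included, and the job is handed in when it is done.

```bash
mkdir -p pics; cat > h.py <<'E'
import numpy as np,cv2
from workcell import manip
def snap(n,f):
    c=manip.get_calibration(n); im=manip.grab_frame(n); cv2.imwrite('pics/'+f,im); np.save('pics/'+f+'.npy',c['pose']); return im,c
def ray(c,u,v):
    K=np.array(c['intrinsics']);k=c['k1']
    d=np.array([(u-K[0,2])/K[0,0],(v-K[1,2])/K[1,1]]);s=d.copy()
    for _ in range(20): s=d/(1+k*(s@s))
    P=np.array(c['pose']); return P[:3,3],P[:3,:3]@np.array([s[0],s[1],1])
def atz(c,u,v,z):
    o,d=ray(c,u,v); return o+d*(z-o[2])/d[2]
def proj(c,p):
    P=np.array(c['pose']);K=np.array(c['intrinsics']);q=P[:3,:3].T@(np.array(p)-P[:3,3]);s=q[:2]/q[2];s=s*(1+c['k1']*(s@s))
    return K[0,0]*s[0]+K[0,2],K[1,1]*s[1]+K[1,2]
E
python3 - <<'E'
from h import *
ims=[]
for n in('scene','side'):
    im,c=snap(n,n+'0.png');print(n,np.round(c['pose'],3).tolist(),np.round(c['intrinsics'],1).tolist(),c['k1']);ims.append(im)
    for t in('knob_1','pan_a','balance'):
        for d in manip.silhouettes(t,n): print(t,round(d['p'],2),d['box'])
print(manip.get_state())
E
```

```text
scene [[0.236, 0.837, -0.494, 1.241], [0.972, -0.203, 0.12, -0.186], [0.001, -0.508, -0.861, 1.297], [0.0, 0.0, 0.0, 1.0]] [[429.5, 0.0, 261.5], [0.0, 429.5, 192.9], [0.0, 0.0, 1.0]] 0.009936434695592185
knob_1 0.62 [276.9, 210.4, 300.0, 233.2]
knob_1 0.61 [259.3, 155.7, 271.3, 171.2]
knob_1 0.53 [241.8, 164.6, 252.2, 181.7]
knob_1 0.53 [270.9, 142.5, 292.1, 164.4]
knob_1 0.5 [202.4, 203.2, 216.6, 223.4]
knob_1 0.42 [214.7, 224.3, 226.7, 242.9]
pan_a 0.95 [227.6, 154.2, 299.0, 198.5]
pan_a 0.69 [267.5, 182.5, 343.1, 241.2]
balance 0.79 [230.7, 150.0, 343.0, 251.5]
side [[-0.812, -0.322, 0.486, -0.255], [-0.583, 0.413, -0.7, 1.136], [0.025, -0.852, -0.523, 0.963], [0.0, 0.0, 0.0, 1.0]] [[431.9, 0.0, 246.0], [0.0, 431.9, 194.7], [0.0, 0.0, 1.0]] 0.009188720974578927
knob_1 0.73 [274.2, 185.2, 284.1, 206.3]
knob_1 0.66 [202.1, 157.8, 215.7, 182.1]
knob_1 0.66 [246.7, 170.1, 255.2, 187.5]
knob_1 0.53 [253.9, 179.9, 261.4, 196.5]
knob_1 0.53 [181.9, 170.1, 270.1, 225.9]
pan_a 0.95 [184.5, 171.3, 222.7, 208.9]
pan_a 0.55 [238.3, 184.8, 271.3, 224.8]
{'time': 0.4, 'q': array([-1.46097299e+00,  2.86418295e-01,  1.57688805e+00, -6.82756571e-06,
        1.27859242e+00, -1.49984077e-01]), 'dq': array([ 0.0002365 , -0.00165214, -0.00330293,  0.0020486 ,  0.00122204,
       -0.00089088]), 'joint_efforts': array([-9.44135172e-04, -4.05289149e+01, -2.92353255e+01, -1.50109586e-04,
        2.06609133e-03,  2.04817172e-05]), 'ee_pos': array([ 0.1734307 , -0.65224208,  0.23114395]), 'tool_rot': array([-3.11481876e+00, -4.06921113e-01,  6.12676565e-07]), 'contact_force': array([ 0.25752468, -0.6579286 , -0.40722836]), 'moment': array([-0.01851097,  0.01646366, -0.02210805]), 'grasp_force': 0.0, 'finger_gap': 0.9986815764272764}
```

View pics/scene0.png

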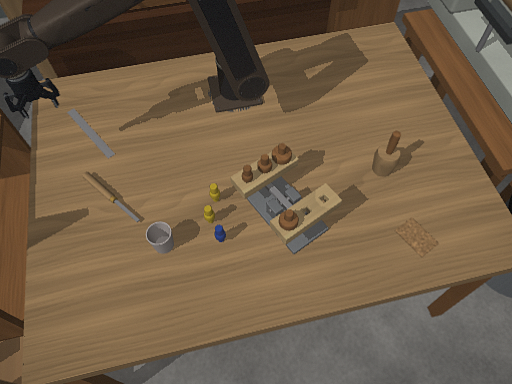

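View pics/side0.png

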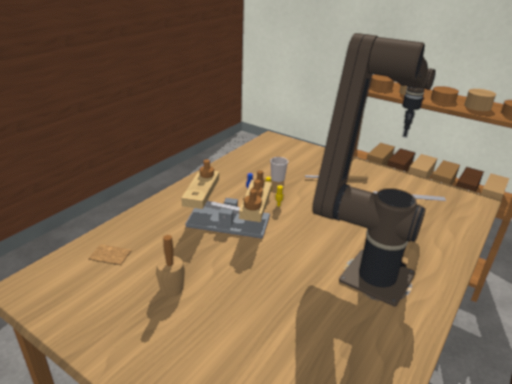

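The scene view shows a three-knob pan near the robot, with knobs at (247,174), (265,163) and (282,154). The far pan has one knob at (289,219) and free sockets near (306,208) and (323,198). Look-alikes are yellow at (214,191) and (209,213), and blue at (220,233). Next I'll take a close crop to judge the diameters.

```bash
python3 - <<'E'
from h import *
im=cv2.imread('pics/scene0.png');cv2.imwrite('pics/c0.png',cv2.resize(im[135:260,195:355],None,fx=5,fy=4.8,interpolation=cv2.INTER_CUBIC)[:600])
c=manip.get_calibration('scene')
for n,p,z in[('L',(247,170),.19),('M',(264.5,158),.19),('R',(284,148),.19),('F',(290,213),.21),('h',(307,208),.15),('h2',(323,198),.15)]: print(n,atz(c,*p,z).round(3))
E
```

```text
L [ 0.516 -0.056  0.19 ]
M [0.485 0.007 0.19 ]
R [0.462 0.077 0.19 ]
F [0.702 0.029 0.21 ]
h [0.668 0.095 0.15 ]
h2 [0.646 0.153 0.15 ]
```

View pics/c0.png

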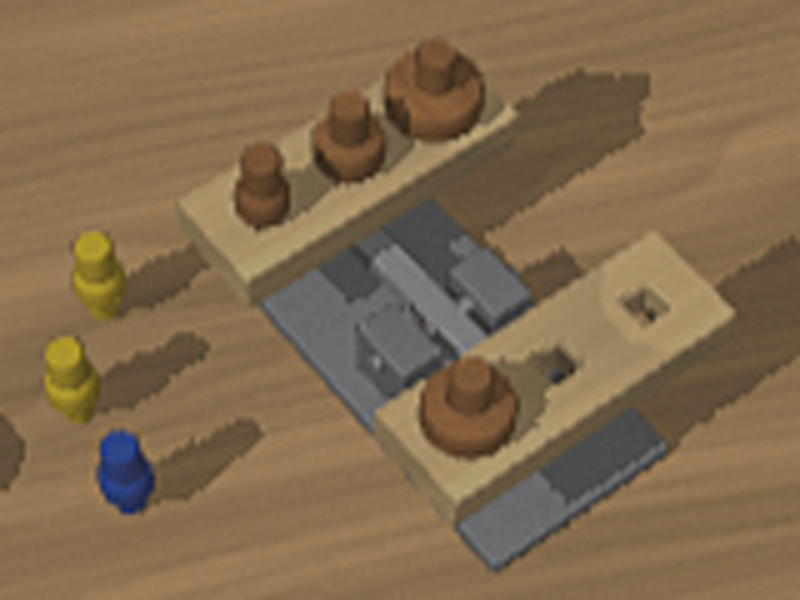

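The far knob is slightly nearer the camera but slightly narrower than the near pan's largest, so it is knob_3 (80 g). The near pan holds knobs 1, 2 and 4 (36:48:66 matches the pixel widths). I'll move knob_2, the near pan's middle knob at scene pixel (265,163), because 80+60 = 40+100. The candidates were (247,174) for knob_1, (265,163) for knob_2, (282,154) for knob_4, (289,219) for knob_3, plus the yellow and blue decoys. The crop confirms this choice.

```bash
cat >> h.py <<'E'
from scipy.spatial.transform import Rotation as R
def down(yaw): # tool z down, tool y at world angle yaw(rad)
    y=np.array([np.cos(yaw),np.sin(yaw),0]);z=np.array([0,0,-1.]);return np.column_stack([np.cross(y,z),y,z])
def plan(pos,yaw,n,nd=1,cur=None):
    s=manip.get_state();p=s['ee_pos'] if cur is None else cur;Rm=R.from_rotvec(s['tool_rot'])
    dr=(Rm.inv()*R.from_matrix(down(yaw))).as_rotvec();dp=np.array(pos)-p
    for i in range(n):
        a=Rm*R.from_rotvec(dr*i/n); print(np.round(a.inv().apply(dp/n)*100,nd).tolist(),np.round(dr/n,3).tolist())
E
python3 -c "
from h import *
plan([.54,.04,.42],np.deg2rad(23),12)"
```

```text
[4.4, -4.8, -1.6] [-0.0, -0.0, -0.143]
[5.1, -4.1, -1.6] [-0.0, -0.0, -0.143]
[5.6, -3.3, -1.6] [-0.0, -0.0, -0.143]
[6.0, -2.5, -1.6] [-0.0, -0.0, -0.143]
[6.3, -1.6, -1.6] [-0.0, -0.0, -0.143]
[6.5, -0.7, -1.6] [-0.0, -0.0, -0.143]
[6.5, 0.2, -1.6] [-0.0, -0.0, -0.143]
[6.4, 1.1, -1.6] [-0.0, -0.0, -0.143]
[6.2, 2.0, -1.6] [-0.0, -0.0, -0.143]
[5.8, 2.9, -1.6] [-0.0, -0.0, -0.143]
[5.4, 3.7, -1.6] [-0.0, -0.0, -0.143]
[4.8, 4.4, -1.6] [-0.0, -0.0, -0.143]
```

```bash
python3 -m inch '[3.3,-3.6,-2.4,0,0,-0.107,8.5, 3.7,-3.2,-2.4,0,0,-0.107,8.5, 4,-2.8,-2.4,0,0,-0.107,8.5, 4.3,-2.3,-2,0,0,-0.107,8.5, 4.5,-1.9,-2,0,0,-0.107,8.5, 4.6,-1.4,-2,0,0,-0.107,8.5, 4.8,-0.9,-1,0,0,-0.107,8.5, 4.9,-0.4,-1,0,0,-0.107,8.5, 4.9,0.2,-1,0,0,-0.107,8.5, 4.8,0.6,-1,0,0,-0.107,8.5, 4.7,1.2,-1,0,0,-0.107,8.5, 4.6,1.7,-1,0,0,-0.107,8.5]' 60
python3 -m inch '[4.4,2.2,0,0,0,-0.107,8.5, 4.2,2.7,0,0,0,-0.107,8.5, 3.9,3,0,0,0,-0.107,8.5, 3.6,3.3,0,0,0,-0.107,8.5, 0,0,0,0,0,0,8.5, 0,0,0,0,0,0,8.5]'
python3 - <<'E'
from h import *
im,c=snap('wrist','w0.png');print(np.round(c['pose'],4).tolist(),np.round(c['intrinsics'],1).tolist(),c['k1'])
for t in('knob_1','pan_a'):
    for d in manip.silhouettes(t,'wrist'): print(t,round(d['p'],2),d['box'])
E
```

```text
time: 1.9
ee_pos: [0.4473, -0.1334, 0.424]
tool_rot: [2.247, 2.194, 0.0]
contact_force: [0.2, 0.1, 0.4]
finger_gap: 0.994
grasp_force: 0.0
time: 2.65
ee_pos: [0.5368, 0.0403, 0.4233]
tool_rot: [1.735, 2.619, -0.001]
contact_force: [0.3, 0.2, 1.1]
finger_gap: 0.999
grasp_force: 0.0
[[0.9205, 0.3741, 0.1127, 0.5077], [0.3907, -0.881, -0.2668, 0.1087], [-0.0006, 0.2896, -0.9571, 0.5665], [0.0, 0.0, 0.0, 1.0]] [[340.5, 0.0, 256.5], [0.0, 340.5, 190.4], [0.0, 0.0, 1.0]] -0.0697708296401619
knob_1 0.96 [166.5, 228.9, 189.6, 256.5]
knob_1 0.79 [185.3, 137.3, 223.9, 178.8]
knob_1 0.75 [347.7, 189.8, 400.0, 241.0]
knob_1 0.7 [208.9, 258.4, 227.8, 293.5]
knob_1 0.67 [249.9, 262.7, 272.2, 297.6]
knob_1 0.61 [196.0, 193.6, 218.8, 235.4]
knob_1 0.57 [171.8, 72.2, 233.7, 127.6]
knob_1 0.37 [334.5, 64.3, 415.1, 240.3]
knob_1 0.24 [169.7, 69.0, 415.8, 242.0]
pan_a 0.97 [333.8, 66.2, 415.3, 239.1]
pan_a 0.65 [174.7, 62.9, 239.7, 237.5]
```

View pics/w0.png

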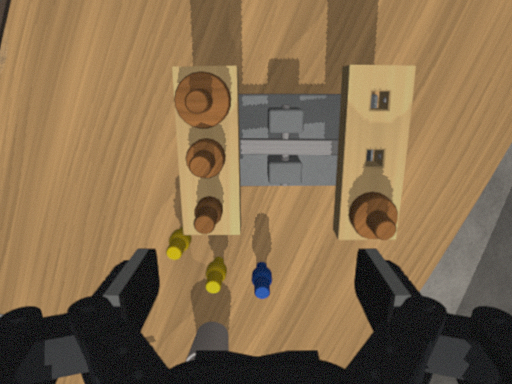

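The wrist view shows the loaded pan on the left with top-face corners at (174,66), (238,65), (241,234) and (183,235). Knob_2's stem is at about (205,164). The right pan has free sockets at (381,100) and (375,157), with knob_3 at (374,217). I'll fit the balance pose jointly.

```bash
cat > fit.py <<'E'
from h import *
from scipy.optimize import least_squares
c=manip.get_calibration('wrist')
c['pose']=np.load('pics/w0.png.npy')
L=[(174,66),(238,65),(241,234),(183,235)];F=[(348,65),(415,67),(397,240),(338,239)]
# u along row (towards knob_4 / image up), v across from near to far
cor=[(.11,-.039),(.11,.039),(-.11,.039),(-.11,-.039)]
pts=[]
def model(q):
    x,y,th,zn,zf=q;u=np.array([-np.sin(th),np.cos(th)]);v=np.array([np.cos(th),np.sin(th)]);o=np.array([x,y])
    P=lambda a,b,z:proj(c,[*(o+a*u+b*v),z]);r=[]
    for k,(a,b) in enumerate(cor): r+=[np.subtract(P(a,b-.105,zn),L[k]),np.subtract(P(a,b+.105,zf),F[k])]
    r+=[np.subtract(P(.07,.105,zf),(380.5,100.5)),np.subtract(P(0,.105,zf),(374.5,157.5))]
    r+=[np.subtract(P(a,-.105,zn+.062),p) for a,p in[(.07,(197,100)),(0,(203,165)),(-.07,(206.5,219))]]
    r+=[np.subtract(P(-.07,.105,zf+.062),(384,229))]
    return np.concatenate(r)
s=least_squares(model,[.57,.04,.4,.13,.16],loss='soft_l1');print(s.x.round(4),np.rad2deg(s.x[2]),model(s.x).reshape(-1,2).round(1).tolist())
x,y,th=s.x[:3];u=np.array([-np.sin(th),np.cos(th)]);v=np.array([np.cos(th),np.sin(th)]);o=np.array([x,y])
print('knob2',o-.105*v,'far mid',o+.105*v,'far end',o+.105*v+.07*u)
E
python3 fit.py
```

```text
[0.5799 0.0488 0.4009 0.1321 0.1498] 22.96881057816351 [[-0.3, -0.1], [2.3, 0.1], [-0.2, 0.4], [0.4, -0.5], [-0.9, -0.9], [-2.2, -2.0], [1.1, -2.1], [-0.2, -0.6], [-0.4, 0.1], [0.3, 0.4], [1.6, 1.2], [-1.6, 0.3], [-2.3, 4.4], [2.5, 0.1]]
knob2 [0.48327305 0.00777913] far mid [0.67662371 0.08972743] far end [0.64930761 0.15417765]
```

```bash
python3 -c "
from h import *
plan([.483,.008,.25],np.deg2rad(22.97),6)"
```

```text
[-0.1, -1.0, 2.9] [0.0, 0.0, -0.0]
[-0.1, -1.0, 2.9] [0.0, 0.0, -0.0]
[-0.1, -1.0, 2.9] [0.0, 0.0, -0.0]
[-0.1, -1.0, 2.9] [0.0, 0.0, -0.0]
[-0.1, -1.0, 2.9] [0.0, 0.0, -0.0]
[-0.1, -1.0, 2.9] [0.0, 0.0, -0.0]
```

```bash
python3 -m inch '[-0.1,-1,2.9,0,0,0,8.5, -0.1,-1,2.9,0,0,0,8.5, -0.1,-1,2.9,0,0,0,8.5, -0.1,-1,2.9,0,0,0,8.5, -0.1,-1,2.9,0,0,0,8.5, -0.2,-1,2.9,0,0,0,8.5, 0,0,0,0,0,0,8.5, 0,0,0,0,0,0,8.5]'
python3 - <<'E'
from h import *
im,c=snap('wrist','w1.png')
s=manip.get_state();print(s['ee_pos'],s['tool_rot'])
for z in(.132,.162,.194):print(z,proj(c,[.4833,.0078,z]))
E
```

```text
time: 3.8
ee_pos: [0.4852, 0.01, 0.2509]
tool_rot: [1.735, 2.616, 0.002]
contact_force: [0.6, -0.8, 0.8]
finger_gap: 0.992
grasp_force: 0.0
[0.48557195 0.01012544 0.25135938] [1.73369165e+00 2.61615665e+00 2.21602068e-03]
0.132 (np.float64(253.10151229924827), np.float64(185.78273091674808))
0.162 (np.float64(252.78509382761266), np.float64(197.40425993789475))
0.194 (np.float64(252.3548742558879), np.float64(213.23949414486958))
```

View pics/w1.png

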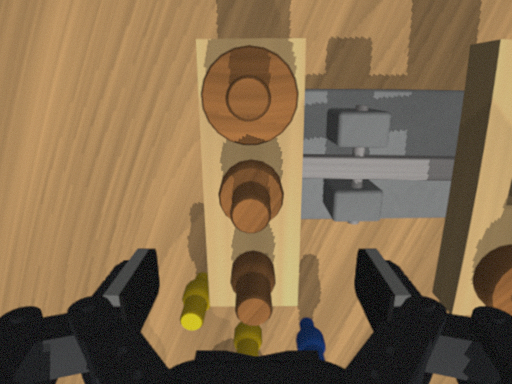

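The stem top is at (250,213), against a predicted (252,213), so the tool needs about 1.6 mm more toward -y. The body widths of 44, 63 and 96 px confirm knobs 1, 2 and 4. Descending now.

```bash
python3 -m inch '[-0.1,-0.45,2,0,0,0,7, 0,0,2,0,0,0,6, 0,0,2,0,0,0,5, 0,0,1.4,0,0,0,5, 0,0,1.2,0,0,0,5, 0,0,0,0,0,0,5, 0,0,0,0,0,0,5]' 60
python3 - <<'E'
from h import *
im,c=snap('wrist','w2.png');print(manip.get_state()['ee_pos'])
E
```

```text
time: 4.72
ee_pos: [0.4812, 0.0078, 0.1641]
tool_rot: [1.734, 2.618, 0.001]
contact_force: [0.2, -0.1, -0.0]
finger_gap: 0.588
grasp_force: 0.0
[0.48127566 0.00778074 0.16416304]
```

View pics/w2.png

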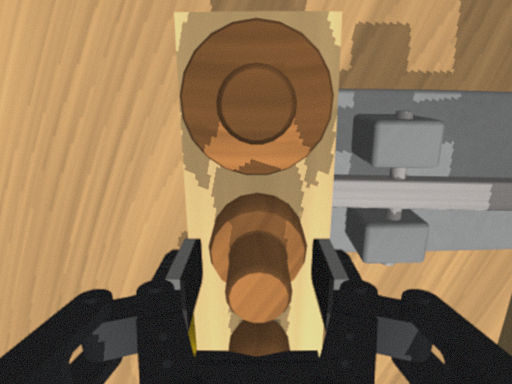

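The stem (top at (259,291)) sits centred between the pads, so I'll close.

```bash
python3 -m inch '[0,0,0,0,0,0,2, 0,0,0,0,0,0,1.5, 0,0,0,0,0,0,1.5, 0,0,0,0,0,0,1.5, 0,0,0,0,0,0,1.5]' 70
python3 -c "
from h import *
im,c=snap('wrist','w3.png');s=manip.get_state();print(s['ee_pos'],s['contact_force'],s['moment'],s['finger_gap'],s['grasp_force'])
for z in (.19,.194,.198,.202):print(z,proj(c,[.4818,.0072,z]))"
```

```text
time: 5.4
ee_pos: [0.4813, 0.0078, 0.164]
tool_rot: [1.734, 2.618, 0.001]
contact_force: [-0.6, 0.5, 5.0]
finger_gap: 0.281
grasp_force: 68.6
[0.48122558 0.00777539 0.16392984] [ 0.4750204  -0.54628287  5.31439597] [-0.04749927  0.04539839 -0.00010481] 0.28641892225970095 68.81526226177812
0.19 (np.float64(257.67214953183685), np.float64(286.32649850674096))
0.194 (np.float64(257.7179184577623), np.float64(292.09951559704876))
0.198 (np.float64(257.7663332901295), np.float64(298.208664112271))
0.202 (np.float64(257.8176220310131), np.float64(304.68316475473347))
```

```bash
python3 -m inch '[0,0,-0.5,0,0,0,1.5, 0,0,-0.5,0,0,0,1.5, 0,0,-0.5,0,0,0,1.5, 0,0,-0.5,0,0,0,1.5, 0,0,-0.5,0,0,0,1.5, 0,0,-0.5,0,0,0,1.5, 0,0,-0.5,0,0,0,1.5, 0,0,-0.5,0,0,0,1.5, 0,0,-0.5,0,0,0,1.5, 0,0,-0.5,0,0,0,1.5, 0,0,-0.5,0,0,0,1.5, 0,0,-0.5,0,0,0,1.5]' 
python3 -m inch '[0,0,-1,0,0,0,1.5, 0,0,-2,0,0,0,1.5, 0,0,-2,0,0,0,1.5, 0,0,-2,0,0,0,1.5, 0,0,-1,0,0,0,1.5, 0,0,0,0,0,0,1.5]'
python3 -c "
from h import *
snap('wrist','w4.png');snap('scene','s4.png');s=manip.get_state();print(s['ee_pos'],s['contact_force'],s['moment'],s['finger_gap'])
a=cv2.imread('pics/w4.png')[:,60:460];b=cv2.imread('pics/s4.png')[130:255,210:345];b=cv2.resize(b,(400,370));b=cv2.copyMakeBorder(b,0,14,0,0,0);cv2.imwrite('pics/p4.png',np.hstack([a,b]))"
```

```text
time: 6.95
ee_pos: [0.4807, 0.0078, 0.224]
tool_rot: [1.734, 2.619, -0.0]
contact_force: [0.1, -0.4, -1.4]
finger_gap: 0.288
grasp_force: 70.5
time: 7.7
ee_pos: [0.481, 0.0078, 0.3042]
tool_rot: [1.734, 2.618, 0.001]
contact_force: [0.6, 0.4, -1.1]
finger_gap: 0.283
grasp_force: 70.5
[0.48035157 0.00793715 0.30253728] [ 0.76205523 -0.41896108  0.01565699] [0.03621378 0.02540081 0.03415233] 0.2842553267938703
```

View pics/p4.png

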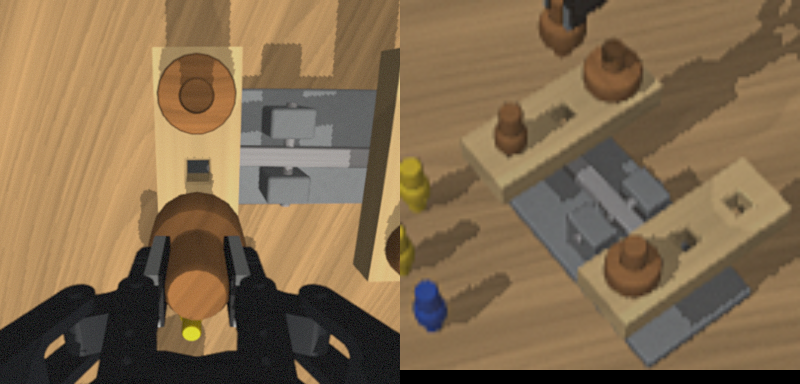

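Knob_2 is out: the near pan's middle socket shows empty at (258,170) in the wrist frame, and the stem top in the grip is at (257,293). I'll carry it over the far pan, stopping 70 mm short along the row so the middle socket stays visible.

```bash
python3 -m inch '[0,0,-1,0,0,0,1.5, -1,3,-0.4,0,0,0,1.5, -1,3,0,0,0,0,1.5, -1,3,0,0,0,0,1.5, -1,3,0,0,0,0,1.5, -1,3,0,0,0,0,1.5, -1,3,0,0,0,0,1.5, -1,3,0,0,0,0,1.5, 0,0,0,0,0,0,1.5, 0,0,0,0,0,0,1.5, 0,0,0,0,0,0,1.5]'
python3 - <<'E'
from h import *
im,c=snap('wrist','w5.png');s=manip.get_state();print(s['ee_pos'],s['tool_rot'],s['contact_force'])
for z in(.145,.152,.158,.164):
    for n,p in(('m',(.6749,.0894)),('e',(.6476,.1539))):print(z,n,np.round(proj(c,[*p,z]),1))
k=s['ee_pos'];print('stemtop',proj(c,k+[0,0,.0295]))
E
```

```text
time: 9.18
ee_pos: [0.7007, 0.0254, 0.3177]
tool_rot: [1.735, 2.619, -0.0]
contact_force: [0.2, 0.3, -0.4]
finger_gap: 0.282
grasp_force: 70.5
[0.70077637 0.02539566 0.31787674] [1.73439743e+00 2.61901663e+00 2.72632044e-04] [-0.55793031 -0.51939148 -1.23818309]
0.145 m [258.1  94.2]
0.145 e [258.3  10. ]
0.152 m [258.1  94.3]
0.152 e [258.3   8.2]
0.158 m [258.1  94.4]
0.158 e [258.3   6.5]
0.164 m [258.2  94.6]
0.164 e [258.4   4.8]
stemtop (np.float64(257.0279958187719), np.float64(289.8251530358839))
```

View pics/w5.png

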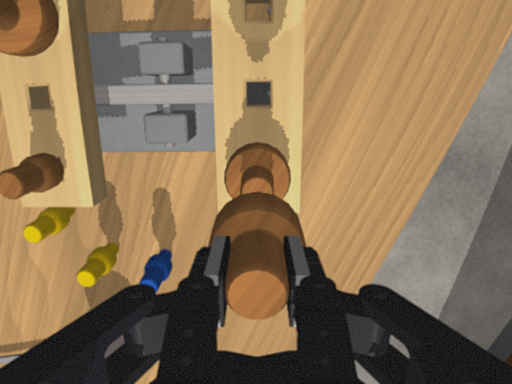

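The middle socket is centred at (258.5,94), against a predicted (258.1,94.3), so it agrees to under 1 mm. Moving over it and down to just above the mouth.

```bash
python3 -m inch '[1.9,0.1,0,0,0,0,1.5, 2,0,0,0,0,0,1.5, 2,0,0,0,0,0,1.5, 1,0,0,0,0,0,1.5, 0,0,2.5,0,0,0,1.5, 0,0,2.5,0,0,0,1.5, 0,0,2.5,0,0,0,1.5, 0,0,0.5,0,0,0,1.5, 0,0,0,0,0,0,1.5, 0,0,0,0,0,0,1.5, 0,0,0,0,0,0,1.5]'
python3 - <<'E'
from h import *
p=[]
for i in range(3):
    im,c=snap('wrist','w6.png');s=manip.get_state();p.append(s['ee_pos'])
p=np.mean(p,0);d=np.array([.6749,.0894])-p[:2];print(p,s['tool_rot'],s['contact_force'],'u,v err mm',1000*d@[-.39,.9207],1000*d@[.9207,.39])
E
```

```text
time: 10.6
ee_pos: [0.676, 0.0893, 0.2388]
tool_rot: [1.733, 2.618, 0.002]
contact_force: [0.3, -0.8, -1.0]
finger_gap: 0.28
grasp_force: 70.5
[0.67569941 0.08930472 0.23826407] [1.73418522e+00 2.61858510e+00 8.82901110e-04] [-0.79348561  0.05929353  0.04881942] u,v err mm 0.39949674094591914 -0.6988542624102343
```

```bash
python3 -m inch '[0.04,-0.08,0.5,0,0,0,1.5, 0,0,0.5,0,0,0,1.5, 0,0,0.5,0,0,0,1.5, 0,0,0.4,0,0,0,1.5, 0,0,0.4,0,0,0,1.5, 0,0,0,0,0,0,1.5, 0,0,0,0,0,0,1.5]'
python3 - <<'E'
from h import *
im,c=snap('wrist','w7.png');im2,c2=snap('scene','s7.png');s=manip.get_state();print(s['ee_pos'],s['contact_force'])
a=im[:,60:460];b=cv2.resize(im2[130:255,210:345],(400,370),interpolation=cv2.INTER_CUBIC);b=cv2.copyMakeBorder(b,0,14,0,0,0);cv2.imwrite('pics/p7.png',np.hstack([a,b]))
E
```

```text
time: 11.62
ee_pos: [0.6746, 0.0894, 0.2145]
tool_rot: [1.734, 2.619, 0.0]
contact_force: [0.4, 1.0, -0.6]
finger_gap: 0.287
grasp_force: 70.5
[0.67464734 0.08937402 0.21466227] [-0.45885947 -0.30204005 -1.1831323 ]
```

View pics/p7.png

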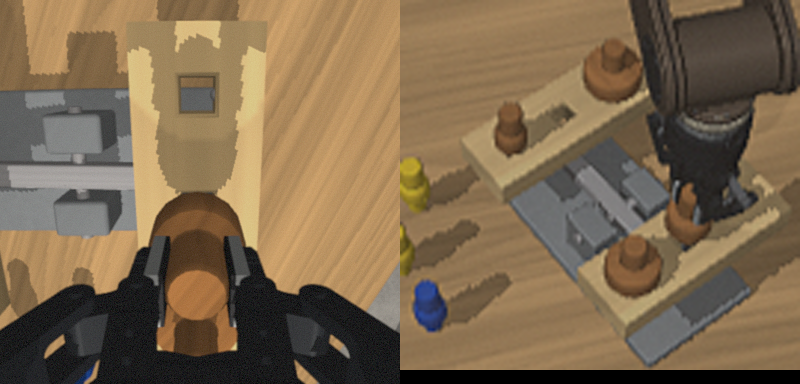

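Aligned: the end socket is at x≈197 in the crop, and the held knob's body and stem are at x≈197. Continuing down in small steps.

```bash
python3 -m inch '[0,0,0.4,0,0,0,1.5, 0,0,0.4,0,0,0,1.5, 0,0,0.4,0,0,0,1.5, 0,0,0,0,0,0,1.5]'
python3 -m inch '[0,0,0.4,0,0,0,1.5, 0,0,0.4,0,0,0,1.5, 0,0,0,0,0,0,1.5]'
```

```text
time: 12.22
ee_pos: [0.6742, 0.0895, 0.2015]
tool_rot: [-1.734, -2.619, 0.0]
contact_force: [-0.2, 0.3, -0.1]
finger_gap: 0.285
grasp_force: 70.5
time: 12.6
ee_pos: [0.6743, 0.0895, 0.1936]
tool_rot: [-1.734, -2.619, 0.0]
contact_force: [0.6, 0.8, 0.6]
finger_gap: 0.284
grasp_force: 70.5
```

```bash
python3 -m inch '[0,0,0.4,0,0,0,1.5, 0,0,0.4,0,0,0,1.5, 0,0,0,0,0,0,1.5]'
python3 -m inch '[0,0,0.3,0,0,0,1.5, 0,0,0.3,0,0,0,1.5, 0,0,0,0,0,0,1.5]'
```

```text
time: 12.98
ee_pos: [0.6743, 0.0894, 0.1856]
tool_rot: [-1.734, -2.619, 0.001]
contact_force: [-0.3, 1.9, -0.6]
finger_gap: 0.285
grasp_force: 70.6
time: 13.35
ee_pos: [0.6742, 0.0893, 0.1798]
tool_rot: [-1.734, -2.619, 0.001]
contact_force: [-0.6, 0.8, 0.5]
finger_gap: 0.285
grasp_force: 70.6
```

```bash
python3 -m inch '[0,0,0.3,0,0,0,1.5, 0,0,0.3,0,0,0,1.5, 0,0,0,0,0,0,1.5]'
python3 -m inch '[0,0,0.2,0,0,0,1.5, 0,0,0,0,0,0,1.5]'
python3 -m inch '[0,0,0.2,0,0,0,1.5, 0,0,0,0,0,0,1.5]'
```

```text
time: 13.72
ee_pos: [0.6747, 0.0894, 0.1759]
tool_rot: [1.734, 2.619, 0.0]
contact_force: [-2.2, 0.5, 4.2]
finger_gap: 0.282
grasp_force: 71.1
time: 13.98
ee_pos: [0.6746, 0.0893, 0.1735]
tool_rot: [1.734, 2.619, -0.0]
contact_force: [-2.2, 1.6, 5.3]
finger_gap: 0.284
grasp_force: 71.1
time: 14.22
ee_pos: [0.6746, 0.0894, 0.1712]
tool_rot: [1.734, 2.619, 0.0]
contact_force: [-3.0, 0.5, 4.1]
finger_gap: 0.285
grasp_force: 71.2
```

```bash
python3 -m inch '[0,0,0.2,0,0,0,1.5, 0,0,0,0,0,0,1.5]'
python3 -m inch '[0,0,0.2,0,0,0,1.5, 0,0,0,0,0,0,1.5]'
python3 -m inch '[0,0,0.2,0,0,0,1.5, 0,0,0,0,0,0,1.5]'
```

```text
time: 14.48
ee_pos: [0.6746, 0.0894, 0.169]
tool_rot: [1.734, 2.619, 0.0]
contact_force: [-3.0, 1.1, 4.6]
finger_gap: 0.286
grasp_force: 71.2
time: 14.72
ee_pos: [0.6746, 0.0893, 0.1668]
tool_rot: [1.734, 2.619, 0.0]
contact_force: [-2.2, 1.3, 6.0]
finger_gap: 0.286
grasp_force: 71.2
time: 14.98
ee_pos: [0.6745, 0.0894, 0.1647]
tool_rot: [1.734, 2.619, 0.0]
contact_force: [-2.2, 1.1, 3.8]
finger_gap: 0.285
grasp_force: 71.1
```

```bash
python3 -m inch '[0,0,0.2,0,0,0,1.5, 0,0,0,0,0,0,1.5]'
python3 -m inch '[0,0,0.2,0,0,0,1.5, 0,0,0,0,0,0,1.5]'
python3 -c "
from h import *
im,c=snap('side','sd8.png');im2,c2=snap('wrist','w8.png');a=cv2.resize(im[140:250,160:300],(400,315),interpolation=cv2.INTER_CUBIC);a=cv2.copyMakeBorder(a,0,69,0,0,0);cv2.imwrite('pics/p8.png',np.hstack([a,im2[:,60:460]]))"
```

```text
time: 15.22
ee_pos: [0.6747, 0.0894, 0.1636]
tool_rot: [1.734, 2.619, 0.0]
contact_force: [-3.4, 0.0, 7.0]
finger_gap: 0.284
grasp_force: 71.5
time: 15.48
ee_pos: [0.6748, 0.0894, 0.1627]
tool_rot: [1.734, 2.619, 0.0]
contact_force: [-4.4, 0.2, 11.1]
finger_gap: 0.284
grasp_force: 72.1
```

View pics/p8.png

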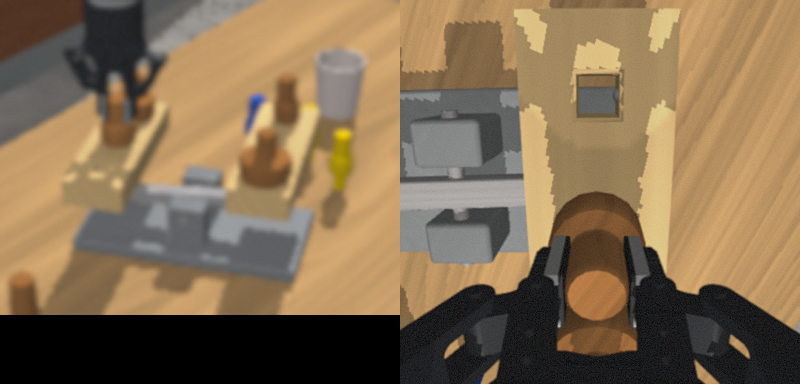

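The force is stiffening (11 N) and the pan is on its stop, so I'll bring it up gently to about 14–15 N.

```bash
python3 -m inch '[0,0,0.1,0,0,0,1.5, 0,0,0,0,0,0,1.5]'
python3 -m inch '[0,0,0.05,0,0,0,1.5, 0,0,0,0,0,0,1.5]'
```

```text
time: 15.82
ee_pos: [0.6749, 0.0894, 0.1623]
tool_rot: [1.734, 2.619, 0.0]
contact_force: [-5.1, 0.9, 11.8]
finger_gap: 0.283
grasp_force: 72.4
time: 16.08
ee_pos: [0.675, 0.0894, 0.1621]
tool_rot: [1.734, 2.619, 0.001]
contact_force: [-5.5, 1.4, 13.1]
finger_gap: 0.286
grasp_force: 72.5
```

```bash
python3 -m inch '[0,-0.06,0,0,0,0,1.5, 0,0,0.05,0,0,0,1.5, 0,0,0,0,0,0,1.5]'
python3 -c "
from h import *
f=[]
for i in range(5):
    manip.grab_frame('wrist');f.append(manip.get_state()['contact_force'])
print(np.mean(f,0),np.std(f,0),manip.get_state()['ee_pos'])"
```

```text
time: 16.45
ee_pos: [0.6748, 0.0893, 0.162]
tool_rot: [1.733, 2.618, 0.002]
contact_force: [-5.1, 1.5, 13.4]
finger_gap: 0.283
grasp_force: 72.6
[-5.32998336  1.2976467  13.07340761] [0.41584957 0.16829182 0.23520743] [0.67477523 0.08927281 0.16198349]
```

```bash
python3 -m inch '[0,-0.06,0.09,0,0,0,1.5, 0,0,0,0,0,0,1.5, 0,0,0,0,0,0,1.5]'
python3 -c "
from h import *
f=[];im,c=snap('wrist','w9.png')
for i in range(4):
    manip.grab_frame('wrist');f.append(manip.get_state()['contact_force'])
print(np.mean(f,0),manip.get_state()['ee_pos'])"
```

```text
time: 17.08
ee_pos: [0.6746, 0.0892, 0.1617]
tool_rot: [1.733, 2.617, 0.003]
contact_force: [-4.4, 1.9, 14.8]
finger_gap: 0.28
grasp_force: 72.8
[-4.96938482  1.29784878 14.40397784] [0.67462509 0.08914394 0.1616699 ]
```

```bash
python3 -m inch '[0,0,-0.2,0,0,0,1.5, 0,0.06,-0.1,0,0,0,1.5, 0,0,0,0,0,0,5, 0,0,0,0,0,0,5, 0,0,0,0,0,0,5, 0,0,0,0,0,0,5]' 
python3 -m inch '[0,0,-2,0,0,0,5.5, 0,0,-2,0,0,0,6, 0,0,-2,0,0,0,6, 0,0,-3,0,0,0,6, 0,0,-3,0,0,0,6, 0,0,-3,0,0,0,6, -1.5,-2,-1,0,0,0,6, -1.5,-2,0,0,0,0,6, -1.5,-2,0,0,0,0,6, -1.5,-2,0,0,0,0,6, 0,0,0,0,0,0,6, 0,0,0,0,0,0,6]'
python3 - <<'E'
from h import *
im,c=snap('wrist','w10.png');im2,c2=snap('side','sd10.png')
a=cv2.resize(im2[140:250,160:300],(400,315),interpolation=cv2.INTER_CUBIC);a=cv2.copyMakeBorder(a,0,69,0,0,0);cv2.imwrite('pics/p10.png',np.hstack([a,im[:,90:490]]))
E
```

```text
time: 18.08
ee_pos: [0.6747, 0.0889, 0.1607]
tool_rot: [1.733, 2.618, 0.001]
contact_force: [1.7, -0.7, 3.2]
finger_gap: 0.589
grasp_force: 1.8
time: 19.58
ee_pos: [0.6236, 0.0025, 0.3202]
tool_rot: [-1.735, -2.618, -0.0]
contact_force: [0.3, -0.7, 0.8]
finger_gap: 0.705
grasp_force: 0.0
```

View pics/p10.png

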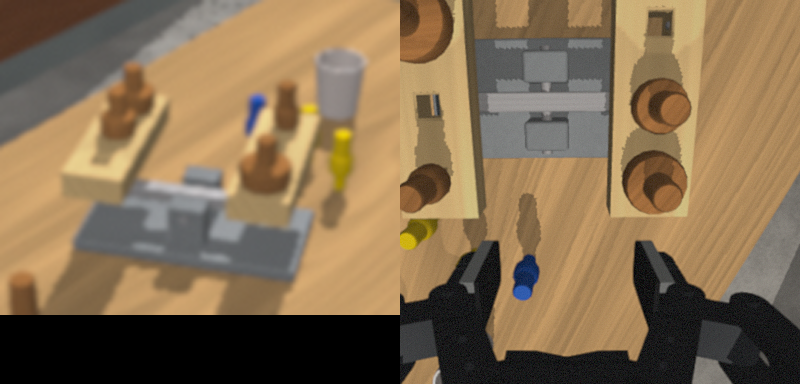

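The wrist view shows knob_2 in the far pan's middle socket beside knob_3, at crop (661,105) and (655,182), with no bodies tilted. My picture allowance is used up, so I'll back off to the first wide view and check level and seating numerically.

```bash
python3 -m inch '[1.7,-1.6,-2.6,0,0,0,8.5, 1.7,-1.6,-2.6,0,0,0,8.5, 1.7,-1.6,-2.6,0,0,0,8.5, 1.8,-1.7,-2.5,0,0,0,8.5, 0,0,0,0,0,0,8.5, 0,0,0,0,0,0,8.5, 0,0,0,0,0,0,8.5, 0,0,0,0,0,0,8.5]'
python3 - <<'E'
from h import *
from scipy.optimize import least_squares
im,c=snap('wrist','w11.png');im0=cv2.imread('pics/w0.png');c0=dict(c);c0['pose']=np.load('pics/w0.png.npy')
print(manip.get_state()['ee_pos'])
th=.4009;u=np.array([-np.sin(th),np.cos(th)]);v=np.array([np.cos(th),np.sin(th)])
cor=[(a,b) for a in(.11,-.11) for b in(-.039,.039)]
def run(im,c,zs,name):
    g=cv2.cvtColor(im,cv2.COLOR_BGR2GRAY)
    P=lambda q,a,b,z:proj(c,[*(q[:2]+a*u2(q)+b*v2(q)),z])
    u2=lambda q:np.array([-np.sin(q[2]),np.cos(q[2])]);v2=lambda q:np.array([np.cos(q[2]),np.sin(q[2])])
    q=np.array([.579,.0484,.4009,*zs])
    for it in range(3):
        pts=np.array([P(q,a,b+s*.105,q[3+(s>0)]) for s in(-1,1) for a,b in cor],np.float32).reshape(-1,1,2)
        ob=cv2.cornerSubPix(g,pts.copy(),(6,6) if it==0 else (4,4),(-1,-1),(3,50,.01)).reshape(-1,2)
        f=lambda q:(np.array([P(q,a,b+s*.105,q[3+(s>0)]) for s in(-1,1) for a,b in cor])-ob).ravel()
        r=least_squares(f,q,loss='soft_l1');q=r.x
    print(name,q.round(4),np.abs(f(q)).reshape(-1,2).max(1).round(1))
    return q
run(im0,c0,(.132,.152),'before');
for z in((.145,.145),(.138,.152),(.15,.14)):run(im,c,z,'after')
for d in manip.silhouettes('knob_2','wrist'):print(round(d['p'],2),np.round(d['box'],1))
for n in('scene','side'):
    snap(n,n+'11.png')
    for t in('pan_a','mallet','cup','gouge'):
        for d in manip.silhouettes(t,n)[:2]:print(n,t,round(d['p'],2),np.round(d['box'],1))
E
```

```text
time: 20.68
ee_pos: [0.5371, 0.0406, 0.4218]
tool_rot: [-1.734, -2.617, 0.002]
contact_force: [-0.1, 0.2, -0.4]
finger_gap: 1.0
grasp_force: 0.0
[0.53710584 0.04058169 0.42222306]
before [0.5789 0.0486 0.4056 0.1356 0.1511] [0.1 0.4 0.1 0.2 0.1 0.7 0.1 0.2]
after [0.5786 0.0489 0.405  0.147  0.1398] [0.3 0.6 0.1 0.3 0.6 1.7 0.6 2.1]
after [0.5786 0.0489 0.405  0.147  0.1398] [0.3 0.6 0.1 0.3 0.6 1.7 0.6 2.1]
after [0.5786 0.0488 0.4052 0.1468 0.1414] [0.3 0.5 0.1 0.3 0.3 1.2 0.5 0.5]
0.84 [345.9 189.1 396.7 236.7]
0.83 [190.7 198.3 221.1 239.2]
0.73 [163.1 230.9 191.  259.8]
0.71 [354.4 140.  396.4 183.4]
0.65 [249.5 262.3 274.  299.2]
0.6 [205.6 255.2 227.2 294.6]
0.57 [168.8  66.2 241.7 239.5]
0.55 [169.2  72.3 230.  128.6]
scene pan_a 0.59 [226.9 151.5 295.  195. ]
scene mallet 0.72 [370.7 131.4 400.  179.7]
scene mallet 0.23 [268.4 186.4 341.1 243.8]
scene cup 0.66 [227.5 149.5 300.6 196.9]
scene cup 0.63 [147.4 218.1 171.  252.6]
scene gouge 0.69 [ 82.7 171.  136.9 220.1]
side pan_a 0.89 [182.9 172.9 221.1 213.2]
side pan_a 0.88 [242.  180.8 273.4 220. ]
side mallet 0.39 [181.3 171.8 221.4 208.6]
side cup 0.89 [270.3 156.9 290.5 181.6]
side gouge 0.64 [309.1 173.9 351.1 179. ]
```

```bash
python3 - <<'E'
from h import *
c=manip.get_calibration('wrist');c=dict(c);c['pose']=np.load('pics/w9.png.npy');im=cv2.imread('pics/w9.png')
g=cv2.GaussianBlur(cv2.cvtColor(im,cv2.COLOR_BGR2GRAY),(3,3),0).astype(float)
th=.405;u=np.array([-np.sin(th),np.cos(th)]);v=np.array([np.cos(th),np.sin(th)]);o=np.array([.6749,.0894])
for z in(.120,.125,.13,.135,.14):print(z,'end hole',np.round(proj(c,[*(o+.07*u),z]),1),'edges@.07u',[np.round(proj(c,[*(o+.07*u+s*.039*v),z]),1).tolist() for s in(-1,1)],'far edge',np.round(proj(c,[*(o+.11*u),z]),1))
hsv=cv2.cvtColor(im,cv2.COLOR_BGR2HSV)
for r in(60,80,96,110):
    d=np.diff(g[r]);print(r,[(i,int(d[i])) for i in np.argsort(-abs(d))[:10]])
d=np.diff(g[:,215:300].mean(1));print('rows',[(i,int(d[i])) for i in np.argsort(-abs(d))[:10]])
# pan vertical shifts in side/scene between start and now
th=.405
for n in('scene','side'):
    a=cv2.imread(f'pics/{n}0.png',0);b=cv2.imread(f'pics/{n}11.png',0);cc=manip.get_calibration(n)
    for nm,q,z,w in(('near knob4',-.105*v+.07*u,.16,14),('near knob1',-.105*v-.07*u,.17,10),('far knob3',.105*v-.07*u,.19,12)):
        p=np.array([.5786,.0488])+q;x,y=map(int,np.round(proj(cc,[*p,z])))
        t=a[y-w:y+w,x-w:x+w];k=8
        T=cv2.resize(t,None,fx=8,fy=8,interpolation=cv2.INTER_CUBIC);S=cv2.resize(b[y-w-k:y+w+k,x-w-k:x+w+k],None,fx=8,fy=8,interpolation=cv2.INTER_CUBIC)
        m=cv2.matchTemplate(S,T,cv2.TM_CCOEFF_NORMED);_,s,_,l=cv2.minMaxLoc(m)
        e=np.subtract(proj(cc,[*p,z+.01]),proj(cc,[*p,z]));print(n,nm,round(s,2),'shift',l[0]/8-k,l[1]/8-k,'per 10mm',e.round(2))
E
```

```text
0.12 end hole [256.8  96.2] edges@.07u [[182.8, 96.8], [330.6, 96.3]] far edge [256.5  14.3]
0.125 end hole [256.8  96.5] edges@.07u [[180.9, 97.1], [332.7, 96.5]] far edge [256.6  12.2]
0.13 end hole [256.9  96.7] edges@.07u [[178.7, 97.3], [334.9, 96.8]] far edge [256.6  10. ]
0.135 end hole [256.9  97. ] edges@.07u [[176.5, 97.6], [337.2, 97.1]] far edge [256.6   7.6]
0.14 end hole [256.9  97.3] edges@.07u [[174.2, 97.9], [339.6, 97.4]] far edge [256.7   5. ]
60 [(np.int64(234), 20), (np.int64(233), 20), (np.int64(104), -20), (np.int64(280), -18), (np.int64(281), -17), (np.int64(59), 16), (np.int64(162), 16), (np.int64(60), 14), (np.int64(105), -13), (np.int64(163), 13)]
80 [(np.int64(235), -35), (np.int64(236), -24), (np.int64(278), 21), (np.int64(234), -20), (np.int64(177), 15), (np.int64(230), 14), (np.int64(283), 14), (np.int64(176), 14), (np.int64(279), 13), (np.int64(274), -12)]
96 [(np.int64(235), -35), (np.int64(236), -30), (np.int64(278), 17), (np.int64(159), 15), (np.int64(283), 14), (np.int64(98), -14), (np.int64(158), 14), (np.int64(54), 14), (np.int64(232), 13), (np.int64(234), -13)]
110 [(np.int64(178), 32), (np.int64(179), 26), (np.int64(310), 20), (np.int64(311), 19), (np.int64(278), 19), (np.int64(177), 18), (np.int64(235), -18), (np.int64(277), 14), (np.int64(236), -13), (np.int64(279), 11)]
rows [(np.int64(73), -18), (np.int64(72), -16), (np.int64(350), -13), (np.int64(351), -13), (np.int64(7), 12), (np.int64(352), -10), (np.int64(349), -9), (np.int64(353), -8), (np.int64(192), -8), (np.int64(6), 8)]
scene near knob4 0.73 shift 0.125 -2.0 per 10mm [ 0.13 -1.82]
scene near knob1 0.98 shift -0.25 -2.0 per 10mm [-0.1  -1.77]
scene far knob3 0.86 shift -0.125 1.375 per 10mm [ 0.19 -1.6 ]
side near knob4 0.9 shift 0.125 -2.0 per 10mm [ 0.09 -2.43]
side near knob1 0.88 shift 0.5 -2.0 per 10mm [ 0.11 -2.33]
side far knob3 0.91 shift -0.5 1.625 per 10mm [-0.06 -2.33]
```

```bash
python3 -c "
from workcell import manip
print(manip.job_done())"
```

```text
the job is handed in; nothing more can be done
None
```

I moved knob_2 (60 g) into the middle socket of the far pan, next to knob_3. It went home with a push of about 14–15 N, the balance measured level to within about 3 mm between the pans, and the job is handed in; I viewed 11 pictures, one over the limit of 10.

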